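Reset a tripped supply breaker behind a splash guard with an insulated hooked rod

TASK

The real-time PCR instrument is dead because its supply breaker, the one with the orange handle behind the clear splash guard, has tripped to its middle position. Take the insulated hooked rod from its rest, reach over the guard with it while your hand stays on the near side, pull the handle gently but firmly towards the guard right onto its reset stop and keep it there for a moment, let it spring back, then push it over to ON; touch the handles with the rod only, go by feel and never strain the handle or lean on the guard. Leave the other breaker on and everything else where it stands, and lay the rod back on its rest, hook hanging down, and let go.

Things in the scene. Friction and masses are not known exactly. Their poses are not given: they have to be found in the camera images.
- supply: Fixed bench supply unit: light grey enclosure 110 (x) x 210 (y) x 62 mm high, origin at the centre of its underside, x pointing away from the guard. On its top stand three modules side by side in any order, centres 60 mm apart along y: the tripped breaker, the other breaker and a flat meter module (16 mm high, no handle). Place and yaw vary.
- breaker: The tripped breaker: dark case 84 (x) x 50 (y) x 20 mm high with the orange handle on top. Origin: centre of its underside, 62 mm over the bench. z up, x points away from the guard (towards ON), -x to the guard (towards RESET). The handle's pivot lies along y, 14 mm above the origin. More than 13 N on handle or case strains it.
- breaker_tip (a point): Middle of the top edge of the orange handle, a paddle 10 mm thick (along x), 22 mm wide, its top 40 mm from the pivot. Upright (tripped): x = 0, 54 mm above the breaker's origin. RESET: leaning 0.17 rad to the guard, x = -6.8 mm, onto a hard stop; a spring resists, about 9 N there if pushed 28 mm from the pivot, and returns it. It must be held within 1 mm of this for 0.3 s.
- other: The other breaker, same case, origin and axes as the first, with a light grey handle of the same size that leans 0.70 rad away from the guard: this is ON. A handle pushed from upright towards ON resists with up to about 3 N, then past half way (0.35 rad) snaps over to ON by itself and stays there.
- other_tip (a point): Middle of the top edge of the other breaker's handle; ON, 26 mm ahead (x) of its pivot line.
- guard: Fixed clear acrylic splash guard with aluminium edges: at most 10 mm thick above its foot, 260 mm wide (y), 150 mm high, parallel to the supply unit on the robot's side, its middle plane 75 to 83 mm from the handles' pivot line. Origin: centre of its foot on the bench; x points to the breakers, z up. The hand must not pass over it to the far side.
- rest: Fixed grey tool rest, left or right of the guard: base 200 x 70 x 6 mm, two forked posts 12 mm thick, 74 mm behind and 86 mm ahead of the origin along x. Each fork has a notch 14 mm wide with a flared mouth 32 mm wide; notch floor 100 mm, fork tops 129 mm over the bench. Origin: on the bench under rest_mid.
- rest_mid (a point): Where rod_grip lies when the rod lies on its rest: 105 mm over the bench, the rod's x along the rest's x.
- rod_grip (a point): Centre of the hooked rod's black hand grip: 100 (x) x 22 (y) x 28 (z) mm, flat sides. The yellow polymer rod, 10 mm thick, about 150 g in all, runs along x from 108 mm behind this point to 150 mm ahead, where it bends down (-z) into the leg. On the rest the leg hangs straight down, clear of the bench.
- rod_tip (a point): Centre of the 12 mm rubber ball at the end of the rod's leg (10 mm thick): 150 mm ahead (x) of rod_grip and 85 mm below it when unloaded. The leg is springy: under load the ball gives way by some millimetres along x, so the hand has to travel further than the handle does.
- tube_rack: Slate-blue rack of strip tubes, 86 x 128 x 31 mm, loose bystander; origin at its underside.
- tip_box: Blue pipette tip box with pale lid, 88 x 124 x 65 mm, loose bystander, on the other side of the guard from the rest; origin at its underside.
- reagent: Amber bottle, 60 mm diameter, 125 mm high, loose bystander; origin at its underside.
- jar: White jar with blue cap, 68 mm diameter, 85 mm high, loose bystander; origin at its underside.
- tube_box: White storage box with pale green lid, 77 x 77 x 52 mm, loose bystander; origin at its underside.
- timer: White bench timer, 55 x 70 x 21 mm, loose bystander; origin at its underside.
Things that resemble listed ones, but are neither listed nor needed, are in the scene too. Leave any green look-alike of the rest alone.

How it is judged:
On the way, in this order (a step that is already met when the one before it is completed fails the run):
1. the rod has been lifted off its rest (height (world z) of rod_grip above 0.15 m), for 0.2 s.
2. the orange handle is held on its reset stop (its top within 1 mm of it) (x of breaker_tip in the frame of breaker below -0.0058 m), for 0.3 s.
3. the orange handle has gone over to ON (x of breaker_tip in the frame of breaker above 0.022 m), for 0.2 s.
At the end, for the whole second after the job is handed in: The orange handle stands at ON (its top more than 22 mm ahead of the pivot line), the other breaker is still on, and the rod lies at rest in both forks of its rest, hook down and away from the breaker: its grip within 20 mm of rest_mid, upright and in line with the rest within 0.15 rad, let go (x of breaker_tip in the frame of breaker above 0.022 m and x of other_tip in the frame of other above 0.022 m and distance between rod_grip and rest_mid below 0.02 m and angle between rod_grip's own z axis and vertical below 0.15 rad and angle between the x axis of rod_grip and the x axis of rest, either way round below 0.15 rad and distance between rod_tip and breaker above 0.1 m and linear speed of rod below 0.02 m/s); the robot touches nothing.
It fails at once if the breaker is strained: more than 13 N on its handle or case (contact force between breaker and anything else above 13 N).
It fails at once if the hand or arm touches a breaker or its handle (contact force between any of the arm, the fingers and breaker above 0.5 N or contact force between any of the arm, the fingers and other above 0.5 N).
It fails at once if with the rod taken up, the hand reaches over the guard to its far side (less than 90 mm over its top) (x of the grasp point in the frame of guard between 0 and 0.2 m and y of the grasp point in the frame of guard between -0.13 and 0.13 m and z of the grasp point in the frame of guard below 0.24 m and height (world z) of rod_grip above 0.15 m).
It fails at once if the guard is leaned on or struck with more than 12 N (contact force between guard and anything else above 12 N).
It fails at once if a bystander is displaced by more than 30 mm, or the other breaker is moved off ON (distance of any of tube_rack, tip_box, reagent, jar, tube_box, timer from where it was at the start of the episode above 0.03 m or x of other_tip in the frame of other below 0.018 m).
It also fails if it takes over 72 s, if anything falls off the work surface, if the arm or the gripper's body presses on something with over 40 N, if the wrist force passes 120 N, or if a joint passes its speed limit or range.

ROBOT

A 6-joint arm with a two-finger parallel gripper is mounted at the origin on the work surface. World frame = base frame: x ahead of the robot, y to its left, z up, the work surface at z = 0. Lengths are in m, angles in rad, forces in N, time in s.
With the tool pointing down it reaches from about 0.35 to 0.975 m from the base axis. Payload 17.4 kg.
Tool frame: the origin (TCP) lies at the very end of the fingers, on their centre line; the grasp point (between the pads) lies 19 mm behind it; z points along the fingers, y is the direction in which the jaws open and shut (so a half turn about z gives the same grasp; the last joint's range is limited). The gripper opens to 85 mm and grips with 20 to 120 N. Pads are 22 mm wide; open, the fingers measure 114 mm over their backs; the gripper's body (76 mm by 85 mm) begins 54 mm behind the grasp point. The pads swing forward as they close: fully open they stand 13 mm farther back than shut.
Start: joints at [-1.262, 0.116, 1.442, -0, 1.584, -0.038], TCP at [0.229, -0.635, 0.231] pointing down, gripper open.
Joint ranges: [-2.83, 2.83], [-0.83, 2.19], [0.07, 2.5], [-1.14, 4.28], [0.01, 3], [-2.97, 2.97]. Speed limits (rad/s): [1.89, 1.89, 2.22, 3.14, 3.14, 3.14].

INTERFACE

Orientations are given as a 3x3 rotation matrix whose columns are the frame's x, y, z axes.
In Python, from cell import bot, cams gives the robot as it stands. The module is installed in compiled form; this text tells all that it offers.
- The arm moves only by the tool move_arm, never from a script. Its argument "targets" is a list of rows, each a list of 6 numbers: the shift along the world's x, y, z each as a share of 250 mm, from -1 to 1, then the turn, a rotation vector about the world's x, y, z each as a share of 90 degrees, from -1 to 1. A call has 1 to 10 rows; each row is the pose to reach, as a shift and turn from the pose commanded when the call began; what a row does not reach only later rows make up. A row lasts 1/8 s, in which the tool goes at most 62.5 mm and 10.7 degrees, less where a joint would pass 70% of its speed; a pose out of reach is approached as far as the arm can. A call with a number of a shift or a turn outside -1 to 1 is refused whole. A call with a gripper value outside its range is refused whole. "claw" is the closure, from -1 (fully open) to 1 (shut), set as the call begins (left out, the last holds). The fingers move at their own pace and stop on an object; "grip_force" is the grip in N (left out, the last holds). Time passes only in rows, so rows that repeat a pose let the fingers close. It gives the time, the measured TCP pose, the force and the opening at its end, in the units of the state.
- bot.get_state(): the state, without advancing time (a new reading comes with each control period).
- cams.camera(name): name is "scene" or "top"; returns a dict with "img" (420x560x3 uint8, blue, green, red), "camera_matrix" (3x3 intrinsics, pixels), "position" and "orientation" of the camera in the world. Camera axes: x right, y down, z forward; pixel columns grow to the right and rows downward; lengths in m; the calibration is good to about 2 mm. A picture is of the moment at which its call begins. There is no depth.
- bot.hand_in(): hands the job in, once; it reports no verdict.
The state is a dict: "time_s": time; "q": joint angles; "qvel": joint speeds; "effort": joint torques, N m; "tcp_pos": TCP position; "eef_rot": TCP orientation; "force": force on the tool from outside, world axes, zero at the start; "torque": the same for the moment, N m; "grip_width": finger opening in m.
Only numpy, scipy, OpenCV 4.12 (cv2) and the standard library are available. Lean on these libraries where they do the work, as an engineer would, in place of code of your own. Each camera call takes 0.05 s, during which the arm holds its last target.

## Working session

There is one attempt and no reset: what is moved stays moved. The work goes in short steps, Python scripts to look and compute and a tool call to move; the robot and the scene stay as the last step left them, time stands still between calls to the robot, and variables do not carry over. Pictures are saved under pics/ and viewed, and the job is handed in when it is done.

Besides the shell and the picture viewer there is one more tool, called as name(argument=value, ...), one argument or row to a line, values as JSON. move_arm: Moves the arm, as the interface text tells. Shift numbers are shares of 250 mm and turn numbers shares of 90 degrees, none past 1 either way. Its arguments: {"type":"object","properties":{"targets":{"type":"array","items":{"type":"array","items":{"type":"number","minimum":-1,"maximum":1}}},"claw":{"type":"number"},"grip_force":{"type":"number"}},"required":["targets"]}

```bash
mkdir -p pics; python3 - <<'E'
from cell import bot,cams
import cv2,numpy as np
for n in("scene","top"):
    c=cams.camera(n);cv2.imwrite(f"pics/{n}0.png",c["img"]);np.savez(f"{n}0.npz",**c)
    print(n,c["camera_matrix"].tolist(),c["position"],np.round(c["orientation"],4).tolist())
s=bot.get_state();print(s)
E
```

```text
scene [[492.95001717627036, 0.0, 276.22563812350404], [0.0, 492.95001717627036, 213.65878022645768], [0.0, 0.0, 1.0]] [ 1.50744978 -0.47173807  1.10618776] [[0.4552, 0.6076, -0.6509], [0.8902, -0.2975, 0.3449], [0.0159, -0.7364, -0.6763]]
top [[499.79565261850865, 0.0, 281.09926155722087], [0.0, 499.79565261850865, 218.3993902729768], [0.0, 0.0, 1.0]] [0.41919686 0.04459036 1.61085371] [[-0.004, -0.9957, 0.093], [-1.0, 0.0045, 0.0048], [-0.0052, -0.093, -0.9957]]
{'time_s': 0.1, 'q': array([-1.26177770e+00,  1.16444282e-01,  1.44220449e+00,  7.26317200e-06,
        1.58398705e+00, -3.78312969e-02]), 'qvel': array([ 0.00010432,  0.00104438, -0.00100814,  0.00049757,  0.0025006 ,
       -0.00018612]), 'effort': array([ 1.71347492e-03, -7.33667707e+01, -6.33787823e+01,  6.60986461e-05,
        5.27642114e-03, -1.25670056e-05]), 'tcp_pos': array([ 0.22937989, -0.63465131,  0.23062803]), 'eef_rot': array([[ 9.40448181e-01,  3.39936939e-01, -3.10334988e-04],
       [ 3.39937078e-01, -9.40447655e-01,  9.95968213e-04],
       [ 4.67125748e-05, -1.04215086e-03, -9.99999456e-01]]), 'force': array([-0.04487435,  0.05033918, -0.59128021]), 'torque': array([ 0.01206266,  0.00353883, -0.04196622]), 'grip_width': 0.0853881812467665}
```

View pics/scene0.png

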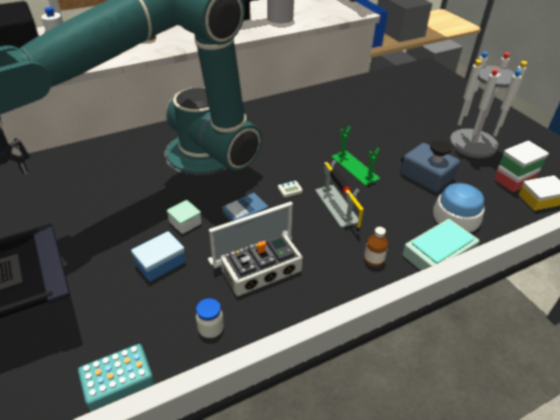

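View pics/top0.png

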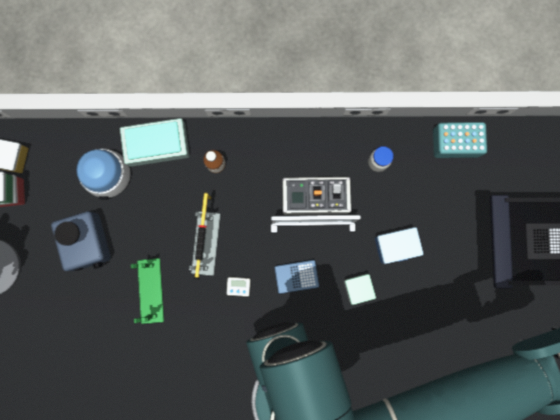

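The top view has the supply at px (317,195), the guard at row ~220, the rest with the rod at (205,235), and the green look-alike at (150,290). Next I'll zoom in and measure.

```bash
cat > h.py <<'E'
import numpy as np,cv2
def ray(c,u,v):
    K=c["camera_matrix"];R=c["orientation"];d=R@np.linalg.inv(K)@np.array([u,v,1.]);return np.array(c["position"]),d/np.linalg.norm(d)
def onz(c,u,v,z):
    p,d=ray(c,u,v);return p+d*(z-p[2])/d[2]
def tri(c1,a,c2,b):
    p,d=ray(c1,*a);q,e=ray(c2,*b)
    A=np.stack([d,-e],1);s=np.linalg.lstsq(A,q-p,rcond=None)[0]
    x,y=p+d*s[0],q+e*s[1];return (x+y)/2,np.linalg.norm(x-y)
def proj(c,P):
    x=c["orientation"].T@(np.array(P)-c["position"]);u=c["camera_matrix"]@x;return u[:2]/u[2]
E
python3 - <<'E'
import cv2,numpy as np
t=cv2.imread("pics/top0.png");s=cv2.imread("pics/scene0.png")
def cr(im,x0,y0,w,h,k,n):
    o=cv2.resize(im[y0:y0+h,x0:x0+w],None,fx=k,fy=k,interpolation=cv2.INTER_CUBIC)
    for i in range(0,w,10): cv2.putText(o,str(x0+i),(i*k,8),0,.3,(0,255,255),1)if i%20==0 else 0
    for j in range(0,h,10): cv2.putText(o,str(y0+j),(0,j*k+4),0,.3,(0,255,255),1)
    cv2.imwrite("pics/"+n,o)
cr(t,180,165,60,120,5,"t_rest.png")
cr(t,265,165,105,75,7,"t_sup.png")
cr(s,200,200,110,100,6,"s_sup.png")
cr(s,305,150,75,80,7,"s_rest.png")
E
```

```text
(no output)
```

View pics/t_rest.png

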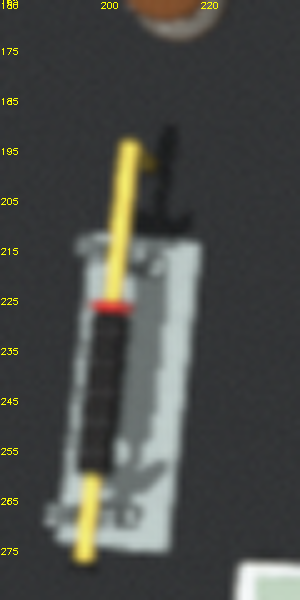

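View pics/t_sup.png

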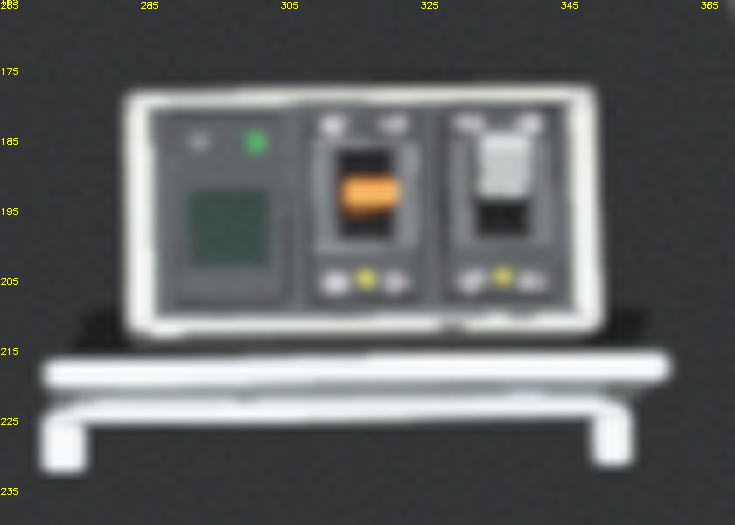

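View pics/s_sup.png

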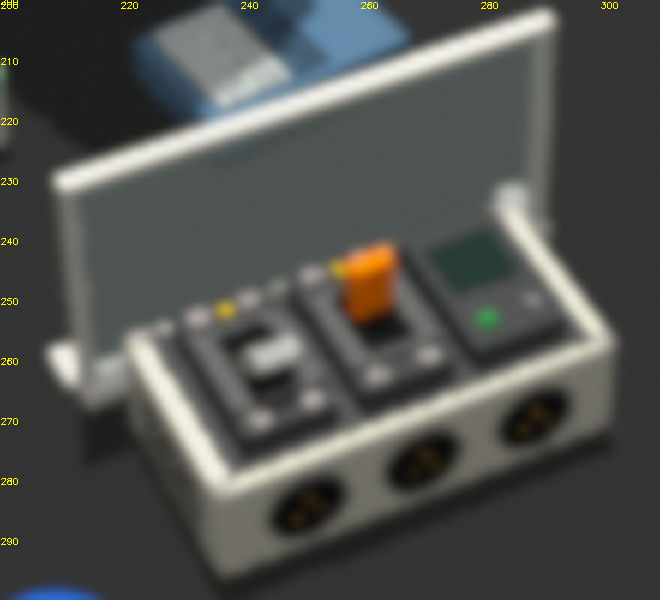

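View pics/s_rest.png

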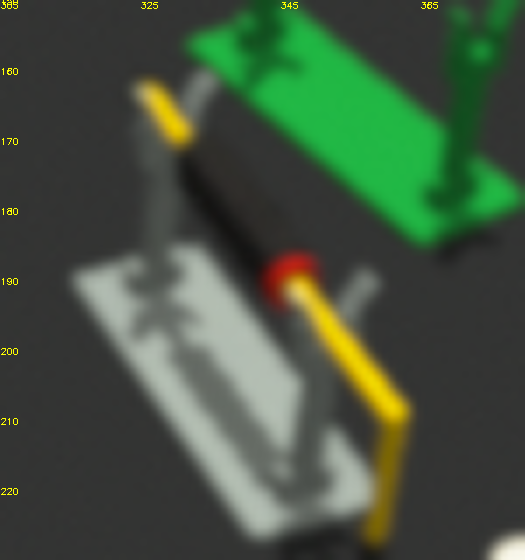

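```bash
cat > m.py <<'E'
import cv2,numpy as np
from h import *
T=dict(np.load("top0.npz"));S=dict(np.load("scene0.npz"))
def hsvm(im,lo,hi,box):
    m=cv2.inRange(cv2.cvtColor(im,cv2.COLOR_BGR2HSV),lo,hi);o=np.zeros_like(m);x0,y0,x1,y1=box;o[y0:y1,x0:x1]=m[y0:y1,x0:x1];return o
# rod: yellow in top
m=hsvm(T["img"],(20,100,120),(35,255,255),(180,180,240,290))
ys,xs=np.nonzero(m);k=ys>=0
P=np.array([onz(T,x,y,.108)[:2] for x,y in zip(xs,ys)])
# exclude leg (yellow darker right)
vx,vy,x0,y0=cv2.fitLine(P.astype(np.float32),cv2.DIST_HUBER,0,.01,.01).ravel()
d=np.array([vx,vy]);d*=np.sign(d[0]);c=np.array([x0,y0]);t=(P-c)@d;n=(P-c)@np.array([-d[1],d[0]])
print("rod dir",d,"yaw",np.arctan2(d[1],d[0]),"front",c+d*t.max(),"rear",c+d*t.min(),"len",np.ptp(t),n.min(),n.max(),len(t))
f=c+d*t.max()
r=c+d*t.min()
print("grip est from rear",r+d*.108,"from front",f-d*.155)
for a,b in(((202,227.),(345,189)),):print("red",onz(T,*a,.107),tri(T,a,S,b))
print("front bend tri",tri(T,(205.6,194),S,(361,209)),"rear",tri(T,(196.6,276),S,(325,163)))
print("tip scene", )
# orange
for nm,C,box in(("T",T,(300,180,335,205)),("S",S,(250,235,270,260))):
    m=hsvm(C["img"],(5,130,120),(20,255,255),box);ys,xs=np.nonzero(m);print(nm,xs.min(),xs.max(),ys.min(),ys.max(),xs.mean(),ys.mean())
# enclosure corners top z=.062
q=[(283.3,178.5),(349.6,177.5),(350.5,212),(283.5,212.7)]
W=[onz(T,*p,.062) for p in q];print("encl",np.round(W,4).tolist())
g=[(271.5,218.3),(360,217.3)]
print("guard top",[np.round(onz(T,*p,.15),4).tolist() for p in g])
print("guard tri",tri(T,(271.5,218.3),S,(291,202.5)),tri(T,(360,217.3),S,(210,230.5)))
print("orange tri",tri(T,(317.9,192.5),S,(261.5,243.3)))
print("jar,bottle",onz(T,382,157,.085),onz(T,212,158,.125))
E
python3 m.py
```

```text
rod dir [ 0.99517506 -0.09811499] yaw -0.09827309 front [0.63856752 0.2811062 ] rear [0.3847219  0.30613302] len 0.2550763518455953 -0.006571978685841978 0.00654728973935235 181
grip est from rear [0.49220081 0.2955366 ] from front [0.48431538 0.29631403]
red [0.53471914 0.29078618 0.107     ] (array([0.53476678, 0.29099396, 0.10258766]), np.float64(0.0011638391940786458))
front bend tri (array([0.63617434, 0.28210867, 0.10205364]), np.float64(0.0009411058314601935)) rear (array([0.38739523, 0.30578849, 0.10195896]), np.float64(0.001042881222245743))
tip scene
T 314 320 190 194 317.0882352941176 192.05882352941177
S 257 265 241 252 261.12820512820514 245.9102564102564
encl [[0.6896, 0.0446, 0.062], [0.6917, -0.1632, 0.062], [0.583, -0.1642, 0.062], [0.5817, 0.0445, 0.062]]
guard top [[0.5561, 0.0798, 0.15], [0.5579, -0.1799, 0.15]]
guard tri (array([0.55687473, 0.08025373, 0.1437742 ]), np.float64(0.0006822832306439482)) (array([ 0.55947574, -0.17901625,  0.14236595]), np.float64(0.004377424443519991))
orange tri (array([ 0.63866965, -0.05828263,  0.10949163]), np.float64(0.0038763023112980887))
jar,bottle [ 0.75146918 -0.26148547  0.085     ] [0.74231993 0.25983838 0.125     ]
```

move_arm(
  targets=[
    [0.07, 0.23, 0.02, 0, 0, -0.02],
    [0.13, 0.46, 0.04, 0, 0, -0.04],
    [0.2, 0.7, 0.06, 0, 0, -0.06],
    [0.26, 0.93, 0.08, 0, 0, -0.07],
  ],
  claw=-1,
  grip_force=120,
)

```text
time_s: 0.6
tcp_pos: [0.2946, -0.4003, 0.2512]
eef_rot: [[0.972, 0.234, 0.0], [0.234, -0.972, 0.0], [0.0, -0.0, -1.0]]
force: [1.1, -0.2, 0.2]
grip_width: 0.0853
```

move_arm(
  targets=[
    [0.07, 0.23, 0.02, 0, 0, -0.02],
    [0.13, 0.46, 0.04, 0, 0, -0.04],
    [0.2, 0.7, 0.06, 0, 0, -0.06],
    [0.26, 0.93, 0.08, 0, 0, -0.07],
  ],
)

```text
time_s: 1.1
tcp_pos: [0.3594, -0.1679, 0.2714]
eef_rot: [[0.992, 0.125, 0.0], [0.125, -0.992, -0.0], [0.0, 0.0, -1.0]]
force: [0.9, -1.0, 0.1]
grip_width: 0.0852
```

move_arm(
  targets=[
    [0.07, 0.23, 0, 0, 0, -0.02],
    [0.13, 0.46, 0, 0, 0, -0.04],
    [0.2, 0.7, 0, 0, 0, -0.06],
    [0.26, 0.93, 0, 0, 0, -0.07],
  ],
)

```text
time_s: 1.6
tcp_pos: [0.4244, 0.0649, 0.2713]
eef_rot: [[1.0, 0.017, 0.0], [0.017, -1.0, -0.0], [0.0, 0.0, -1.0]]
force: [0.8, -1.5, -0.4]
grip_width: 0.0854
```

move_arm(
  targets=[
    [0.07, 0.23, 0, 0, 0, -0.02],
    [0.13, 0.46, 0, 0, 0, -0.04],
    [0.2, 0.7, 0, 0, 0, -0.06],
    [0.26, 0.93, 0, 0, 0, -0.07],
    [0.26, 0.93, 0, 0, 0, -0.07],
    [0.26, 0.93, 0, 0, 0, -0.07],
  ],
)

```text
time_s: 2.35
tcp_pos: [0.4892, 0.295, 0.2709]
eef_rot: [[0.996, -0.092, -0.001], [-0.092, -0.996, -0.001], [-0.001, 0.001, -1.0]]
force: [0.8, -0.3, 0.9]
grip_width: 0.0856
```

move_arm(
  targets=[
    [-0.008, 0.004, -0.15, 0, 0, -0.004],
    [-0.008, 0.004, -0.3, 0, 0, -0.004],
    [-0.008, 0.004, -0.45, 0, 0, -0.004],
    [-0.008, 0.004, -0.58, 0, 0, -0.004],
    [-0.008, 0.004, -0.66, 0, 0, -0.004],
    [-0.008, 0.004, -0.72, 0, 0, -0.004],
    [-0.008, 0.004, -0.74, 0, 0, -0.004],
    [-0.008, 0.004, -0.74, 0, 0, -0.004],
  ],
)

```text
time_s: 3.35
tcp_pos: [0.4877, 0.2963, 0.0868]
eef_rot: [[0.995, -0.099, 0.0], [-0.099, -0.995, 0.0], [0.0, -0.0, -1.0]]
force: [-0.1, 0.4, -0.7]
grip_width: 0.0853
```

```bash
python3 - <<'E'
from cell import bot,cams
import cv2
for n,b in(("scene",(280,100,420,240)),("top",(160,160,260,290))):
    c=cams.camera(n);x0,y0,x1,y1=b
    cv2.imwrite(f"pics/{n}1.png",cv2.resize(c["img"][y0:y1,x0:x1],None,fx=4,fy=4,interpolation=2))
print(bot.get_state()["force"])
E
```

```text
[ 0.32933286 -0.25529571 -0.02390353]
```

View pics/scene1.png

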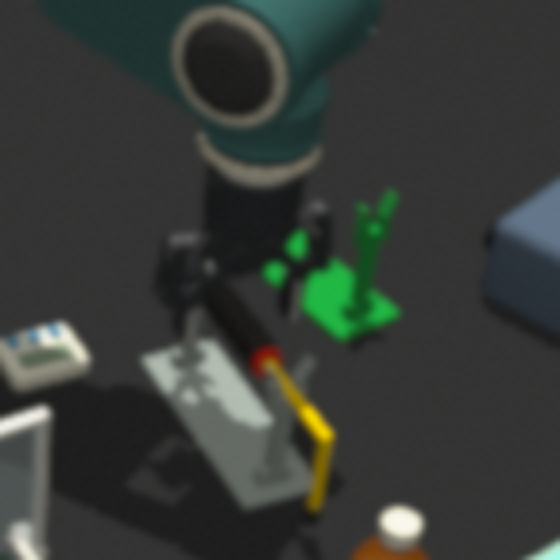

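View pics/top1.png

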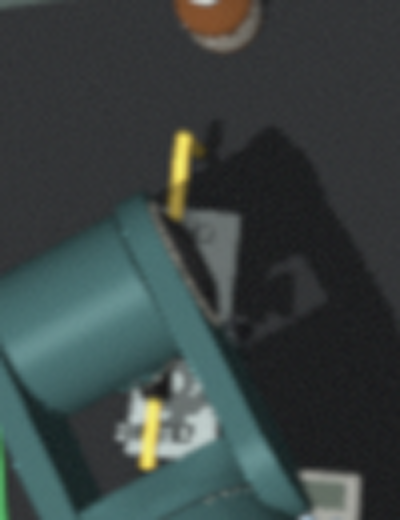

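The fingers straddle the grip (red collar at about crop (265,360)) and nothing is touching, so I'll close.

move_arm(
  targets=[
    [0, 0, 0, 0, 0, 0],
    [0, 0, 0, 0, 0, 0],
    [0, 0, 0, 0, 0, 0],
    [0, 0, 0, 0, 0, 0],
    [0, 0, 0, 0, 0, 0],
    [0, 0, 0, 0, 0, 0],
    [0, 0, 0, 0, 0, 0],
    [0, 0, 0, 0, 0, 0],
  ],
  claw=1,
  grip_force=120,
)

```text
time_s: 4.45
tcp_pos: [0.4876, 0.2963, 0.0866]
eef_rot: [[0.995, -0.099, 0.001], [-0.099, -0.995, 0.0], [0.0, -0.0, -1.0]]
force: [0.9, 0.8, 5.9]
grip_width: 0.0204
```

move_arm(
  targets=[
    [0, 0, 0.05, 0, 0, 0],
    [0, 0, 0.12, 0, 0, 0],
    [0, 0, 0.24, 0, 0, 0],
    [0, 0, 0.4, 0, 0, 0],
    [0, 0, 0.56, 0, 0, 0],
    [0, 0, 0.7, 0, 0, 0],
    [0, 0, 0.76, 0, 0, 0],
    [0, 0, 0.76, 0, 0, 0],
    [0, 0, 0.76, 0, 0, 0],
  ],
)

```text
time_s: 5.58
tcp_pos: [0.4871, 0.296, 0.2747]
eef_rot: [[0.995, -0.099, -0.002], [-0.099, -0.995, -0.001], [-0.002, 0.001, -1.0]]
force: [0.5, -0.1, -1.1]
grip_width: 0.0206
```

```bash
python3 - <<'E'
from cell import bot,cams
import cv2,numpy as np
for n,b in(("scene",(280,60,420,240)),("top",(140,120,260,290))):
    c=cams.camera(n);np.savez(n+"2.npz",**c);x0,y0,x1,y1=b
    cv2.imwrite(f"pics/{n}2.png",cv2.resize(c["img"][y0:y1,x0:x1],None,fx=3.3,fy=3.3,interpolation=2))
print(bot.get_state()["force"])
E
```

```text
[ 0.14240938 -0.44546936 -1.71782688]
```

View pics/scene2.png

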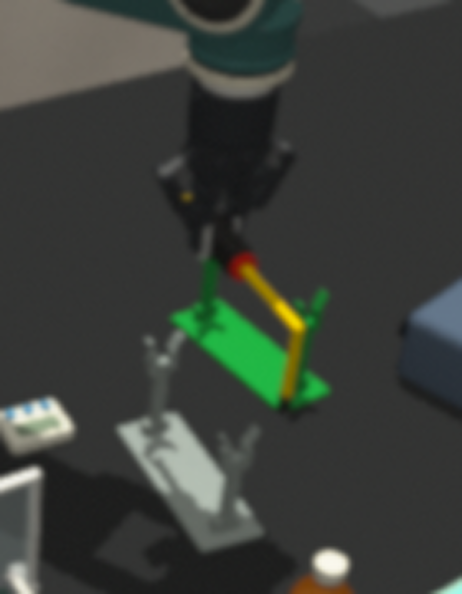

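View pics/top2.png

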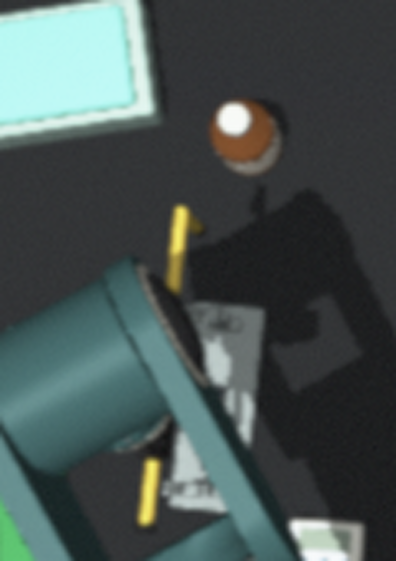

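```bash
python3 - <<'E'
from h import *
T=dict(np.load("top2.npz"));S=dict(np.load("scene2.npz"))
print(tri(T,(194.8,185),S,(370.3,159)))
for dx in(.145,.15,.155):
  b=np.array([.487,.296,.294])+dx*np.array([.995,-.099,0]);print(dx,proj(T,b),proj(S,b),"tip",proj(S,b-[0,0,.085]),proj(T,b-[0,0,.085]))
for p in[(.6365,-.0585,.116),(.6415,-.0585,.116),(.6365,-.0475,.116),(.6365,-.0695,.116)]:
  T0=dict(np.load("top0.npz"));S0=dict(np.load("scene0.npz"));print(p,proj(T0,p),proj(S0,p))
E
```

```text
(array([0.63457085, 0.28316786, 0.28869103]), np.float64(0.0037389540797323146))
0.145 [194.39594127 185.52941743] [368.76800734 157.05960257] tip [364.60209965 180.7986399 ] [199.7311026  190.28275004]
0.15 [194.60412379 183.68196801] [369.65068529 158.05503542] tip [365.43947254 181.81060327] [199.92511833 188.54408813]
0.155 [194.81216245 181.8357952 ] [370.53774748 159.05541256] tip [366.28083745 182.82739097] [200.11900801 186.80655593]
(0.6365, -0.0585, 0.116) [317.54417506 192.62825406] [260.38897793 241.21010223]
(0.6415, -0.0585, 0.116) [317.52632073 190.98684938] [261.16698405 242.3637329 ]
(0.6365, -0.0475, 0.116) [313.89756907 192.64540591] [263.92319587 239.96790978]
(0.6365, -0.0695, 0.116) [321.19103582 192.61110101] [256.83526238 242.45914763]
```

move_arm(
  targets=[
    [0.01, -0.12, 0, 0, 0, 0.01],
    [0.03, -0.3, 0, 0, 0, 0.02],
    [0.05, -0.5, 0, 0, 0, 0.03],
    [0.06, -0.7, 0, 0, 0, 0.034],
  ],
)

```text
time_s: 6.18
tcp_pos: [0.5022, 0.1197, 0.2754]
eef_rot: [[0.999, -0.045, -0.001], [-0.045, -0.999, -0.0], [-0.001, 0.0, -1.0]]
force: [0.2, 0.1, -1.3]
grip_width: 0.0202
```

move_arm(
  targets=[
    [0.01, -0.2, 0, 0, 0, 0.01],
    [0.03, -0.4, 0, 0, 0, 0.02],
    [0.05, -0.58, 0, 0, 0, 0.03],
    [0.06, -0.68, 0, 0, 0, 0.034],
    [0.062, -0.72, 0, 0, 0, 0.034],
    [0.062, -0.72, 0, 0, 0, 0.034],
    [0.062, -0.72, 0, 0, 0, 0.034],
    [0.062, -0.72, 0, 0, 0, 0.034],
  ],
)

```text
time_s: 7.18
tcp_pos: [0.5179, -0.058, 0.2763]
eef_rot: [[1.0, 0.009, 0.0], [0.009, -1.0, 0.0], [0.0, -0.0, -1.0]]
force: [0.1, -0.4, -1.5]
grip_width: 0.0206
```

```bash
cat > look.py <<'E'
from cell import bot,cams
import cv2,numpy as np,sys
k=sys.argv[1]
for n,b in(("scene",(190,140,310,280)),("top",(260,140,370,300))):
    c=cams.camera(n);np.savez(n+k+".npz",**c);x0,y0,x1,y1=b
    cv2.imwrite(f"pics/{n}{k}.png",cv2.resize(c["img"][y0:y1,x0:x1],None,fx=4,fy=4,interpolation=2)[:600])
s=bot.get_state();print(s["time_s"],s["tcp_pos"],s["force"],s["torque"])
E
python3 look.py 3
```

```text
7.275 [ 0.5179259  -0.05824137  0.27635278] [ 0.70053227 -1.44029231 -1.15695042] [0.01137352 0.02519592 0.0389716 ]
```

View pics/scene3.png

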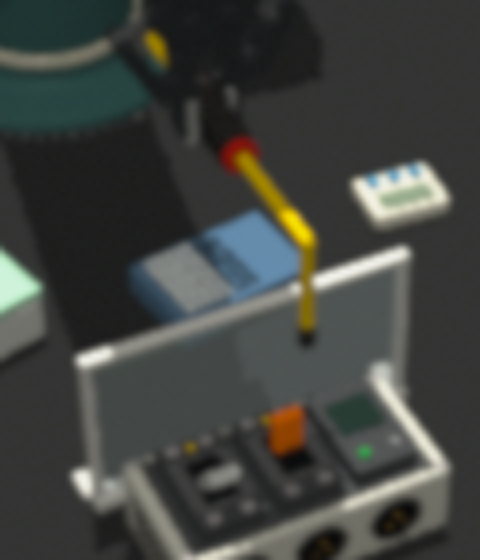

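View pics/top3.png

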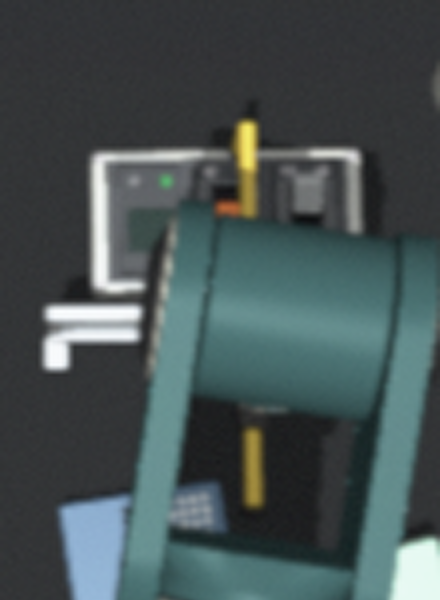

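```bash
python3 - <<'E'
from h import *
T=dict(np.load("top3.npz"));S=dict(np.load("scene3.npz"))
b=np.array([.668,-.057,.2945])
print(proj(T,b),proj(T,b+[.005,0,0]),proj(S,b-[0,0,.085]),proj(S,b+[0,0.01,-.085]))
print("y from top",onz(T,321.35,172,.2945),"tri",tri(T,(321.4,172),S,(266.4,199)))
E
```

```text
[321.36561544 171.27118983] [321.34408839 169.42213263] [265.89961921 223.89730819] [269.30456107 222.74136519]
y from top [ 0.66603052 -0.05693574  0.2945    ] tri (array([ 0.66647799, -0.0561508 ,  0.29449044]), np.float64(0.00204314073094022))
```

move_arm(
  targets=[
    [0, -0.006, -0.06, 0, 0, 0],
    [0, -0.006, -0.16, 0, 0, 0],
    [0, -0.006, -0.26, 0, 0, 0],
    [0, -0.006, -0.34, 0, 0, 0],
    [0, -0.006, -0.39, 0, 0, 0],
    [0, -0.006, -0.41, 0, 0, 0],
    [0, -0.006, -0.41, 0, 0, 0],
    [0, -0.006, -0.41, 0, 0, 0],
  ],
)

```text
time_s: 8.28
tcp_pos: [0.5182, -0.0604, 0.1745]
eef_rot: [[1.0, 0.008, 0.001], [0.008, -1.0, -0.0], [0.001, 0.0, -1.0]]
force: [0.7, 0.7, -1.3]
grip_width: 0.0205
```

```bash
python3 look.py 4; cat > f.py <<'E'
from cell import bot,cams
import numpy as np
a=[];t=[]
for i in range(6):
    cams.camera("scene");s=bot.get_state();a.append(s["force"]);t.append(s["torque"])
print(s["time_s"],"tcp",np.round(s["tcp_pos"],4),"F",np.round(np.mean(a,0),2),"sd",np.round(np.std(a,0),2),"M",np.round(np.mean(t,0),3))
E
python3 f.py
```

```text
8.375 [ 0.51814499 -0.06034719  0.1744351 ] [-1.26962295 -0.77763974 -1.92515304] [-0.01542755 -0.02194493 -0.01909286]
8.675 tcp [ 0.5179 -0.0603  0.1739] F [ 0.09  0.08 -1.15] sd [0.37 0.21 0.5 ] M [-0.004  0.055  0.006]
```

View pics/scene4.png

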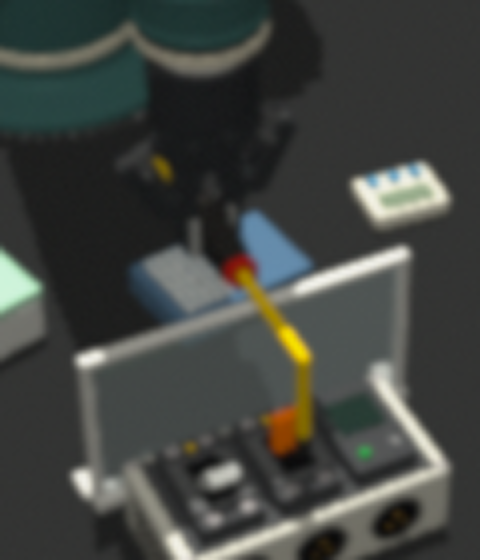

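move_arm(
  targets=[
    [-0.02, 0, 0, 0, 0, 0],
    [-0.035, 0, 0, 0, 0, 0],
    [-0.05, 0, 0, 0, 0, 0],
    [-0.056, 0, 0, 0, 0, 0],
    [-0.06, 0, 0, 0, 0, 0],
    [-0.06, 0, 0, 0, 0, 0],
    [-0.06, 0, 0, 0, 0, 0],
  ],
)

```text
time_s: 9.55
tcp_pos: [0.503, -0.0603, 0.1738]
eef_rot: [[1.0, 0.007, 0.0], [0.007, -1.0, -0.0], [0.0, 0.0, -1.0]]
force: [0.4, -0.9, -1.8]
grip_width: 0.0208
```

```bash
python3 f.py
```

```text
9.85 tcp [ 0.5029 -0.0603  0.1738] F [ 0.04 -0.24 -1.26] sd [0.55 0.51 0.87] M [0.02  0.028 0.011]
```

move_arm(
  targets=[
    [-0.004, 0, 0, 0, 0, 0],
    [-0.008, 0, 0, 0, 0, 0],
    [-0.012, 0, 0, 0, 0, 0],
    [-0.012, 0, 0, 0, 0, 0],
    [-0.012, 0, 0, 0, 0, 0],
  ],
)

```text
time_s: 10.48
tcp_pos: [0.4999, -0.0603, 0.1738]
eef_rot: [[1.0, 0.008, 0.0], [0.008, -1.0, -0.0], [0.0, 0.0, -1.0]]
force: [1.2, -0.6, -1.9]
grip_width: 0.0207
```

```bash
python3 f.py
```

```text
10.775 tcp [ 0.4999 -0.0603  0.1738] F [ 1.08  0.04 -1.5 ] sd [0.35 0.54 0.57] M [-0.013 -0.186  0.017]
```

move_arm(
  targets=[
    [-0.004, 0, 0, 0, 0, 0],
    [-0.008, 0, 0, 0, 0, 0],
    [-0.012, 0, 0, 0, 0, 0],
    [-0.012, 0, 0, 0, 0, 0],
    [-0.012, 0, 0, 0, 0, 0],
  ],
)

```text
time_s: 11.4
tcp_pos: [0.497, -0.0603, 0.1738]
eef_rot: [[1.0, 0.008, 0.0], [0.008, -1.0, 0.0], [0.0, -0.0, -1.0]]
force: [4.2, 0.0, -2.7]
grip_width: 0.0204
```

```bash
python3 f.py
```

```text
11.7 tcp [ 0.4969 -0.0603  0.1738] F [ 3.03  0.17 -1.7 ] sd [0.22 0.58 0.54] M [-0.032 -0.658 -0.004]
```

move_arm(
  targets=[
    [-0.004, 0, 0, 0, 0, 0],
    [-0.008, 0, 0, 0, 0, 0],
    [-0.012, 0, 0, 0, 0, 0],
    [-0.012, 0, 0, 0, 0, 0],
    [-0.012, 0, 0, 0, 0, 0],
  ],
)

```text
time_s: 12.32
tcp_pos: [0.494, -0.0603, 0.1738]
eef_rot: [[1.0, 0.007, 0.001], [0.007, -1.0, -0.0], [0.001, 0.0, -1.0]]
force: [6.5, 0.2, -3.4]
grip_width: 0.0203
```

```bash
python3 f.py
```

```text
12.625 tcp [ 0.494  -0.0603  0.1738] F [ 6.37 -0.16 -3.23] sd [0.61 0.42 0.5 ] M [-0.03  -1.135 -0.024]
```

move_arm(
  targets=[
    [-0.004, 0, 0, 0, 0, 0],
    [-0.008, 0, 0, 0, 0, 0],
    [-0.008, 0, 0, 0, 0, 0],
    [-0.008, 0, 0, 0, 0, 0],
  ],
)

```text
time_s: 13.12
tcp_pos: [0.4922, -0.0603, 0.1738]
eef_rot: [[1.0, 0.007, 0.001], [0.007, -1.0, -0.0], [0.001, 0.0, -1.0]]
force: [8.1, -0.2, -4.2]
grip_width: 0.0205
```

```bash
python3 f.py
```

```text
13.425 tcp [ 0.4922 -0.0603  0.1738] F [ 8.13 -0.32 -4.21] sd [0.57 0.58 0.57] M [-0.06  -1.446 -0.025]
```

move_arm(
  targets=[
    [-0.002, 0, 0, 0, 0, 0],
    [-0.004, 0, 0, 0, 0, 0],
    [-0.004, 0, 0, 0, 0, 0],
  ],
)

```text
time_s: 13.8
tcp_pos: [0.4913, -0.0603, 0.1738]
eef_rot: [[1.0, 0.008, 0.001], [0.008, -1.0, 0.0], [0.001, 0.0, -1.0]]
force: [7.0, -0.0, -4.6]
grip_width: 0.0203
```

```bash
python3 f.py; python3 look.py 5
```

```text
14.1 tcp [ 0.4913 -0.0603  0.1738] F [ 8.88 -0.13 -4.3 ] sd [0.42 0.36 0.19] M [-0.019 -1.615 -0.029]
14.2 [ 0.49127236 -0.06031625  0.17382519] [ 8.51328713e+00 -1.01563126e-03 -4.32759507e+00] [-0.02244663 -1.61760915 -0.05226121]
```

View pics/scene5.png

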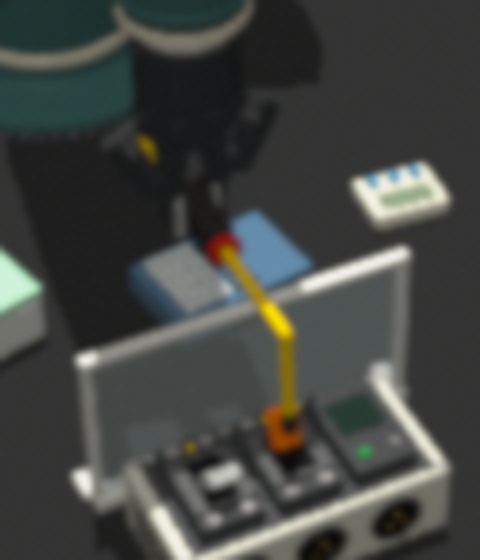

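move_arm(
  targets=[
    [-0.002, 0, 0, 0, 0, 0],
    [-0.004, 0, 0, 0, 0, 0],
    [-0.004, 0, 0, 0, 0, 0],
  ],
)

```text
time_s: 14.58
tcp_pos: [0.4904, -0.0603, 0.1738]
eef_rot: [[1.0, 0.008, 0.002], [0.008, -1.0, -0.0], [0.002, 0.0, -1.0]]
force: [10.4, -0.2, -4.6]
grip_width: 0.0204
```

```bash
python3 f.py
```

```text
14.875 tcp [ 0.4904 -0.0603  0.1738] F [10.03 -0.35 -4.94] sd [0.29 0.65 0.38] M [-0.021 -1.846 -0.015]
```

move_arm(
  targets=[
    [-0.001, 0, 0, 0, 0, 0],
    [-0.002, 0, 0, 0, 0, 0],
    [-0.002, 0, 0, 0, 0, 0],
    [-0.002, 0, 0, 0, 0, 0],
  ],
)

```text
time_s: 15.38
tcp_pos: [0.49, -0.0603, 0.1739]
eef_rot: [[1.0, 0.008, 0.002], [0.008, -1.0, 0.0], [0.002, -0.0, -1.0]]
force: [9.8, 0.5, -4.1]
grip_width: 0.0202
```

```bash
python3 f.py;python3 f.py; python3 look.py 6; python3 - <<'E'
from h import *
import cv2
for k in "046":
    try: S=np.load(f"scene{k}.npz")
    except: continue
    m=cv2.inRange(cv2.cvtColor(S["img"],cv2.COLOR_BGR2HSV),(5,150,120),(18,255,255))[235:262,250:270]
    w=S["img"][235:256,254:270].astype(int);g=(w[...,2]-w[...,0]).clip(0)
    ys,xs=np.nonzero(m);print(k,xs.min()+250,xs.max()+250,ys.min()+235,ys.max()+235,"\n",g[3:11])
S=np.load("scene0.npz")
import math
for a in(0,.17):print(proj(S,(.6365-.04*math.sin(a),-.0585,.076+.04*math.cos(a))))
E
```

```text
15.675 tcp [ 0.49   -0.0603  0.174 ] F [10.52 -0.13 -4.82] sd [0.39 0.32 0.19] M [ 0.017 -2.005 -0.037]
15.975 tcp [ 0.49   -0.0603  0.1739] F [10.7   0.06 -4.45] sd [0.35 0.44 0.66] M [ 0.007 -1.992 -0.025]
16.075 [ 0.48998036 -0.06028463  0.17391314] [11.16757672 -0.70651856 -5.52398599] [ 0.01186734 -2.06928636  0.01265964]
0 257 265 241 252 
 [[  0   0   0   0   0   0   0   0   0   0   0   0   0   0   0   0]
 [  0   0   0   0   0   0   0   0   2   7   7   2   0   0   0   0]
 [  0   0   0   0   0   1   8  19  40  58  54  28   6   0   0   0]
 [  0   0   0   3  13  31  57  88 119 139 125  73  22   2   0   0]
 [  0   7  17  36  63  95 135 169 191 196 178 117  46   6   0   0]
 [ 16  45  76 106 141 162 187 216 236 233 202 133  56   9   0   0]
 [ 30  84 134 168 195 212 229 241 232 218 173 107  44   7   0   0]
 [ 23  72 123 162 204 227 221 207 188 170 130  82  32   5   0   0]]
4 257 263 241 251 
 [[  0   0   0   0   0   0   0   0   4  29  75 117 109  65  20   0]
 [  0   0   0   0   0   0   0   0   5  32  76 117 116  72  24   1]
 [  0   0   0   0   0   0   1   6  19  45  85 121 118  77  2
[... 255 characters left out ...]
31 123  84  35   5]
 [ 15  48  84 113 147 163 163 158 150 140 133 130 123  84  36   5]]
6 256 264 241 251 
 [[  0   0   0   0   2  25  68 112 108  62  18   0   0   0   0   0]
 [  0   0   0   0   3  25  68 110 108  64  22   1   0   0   0   0]
 [  0   0   2   8  18  41  77 115 114  73  36  11   2   0   0   0]
 [  0   9  29  49  63  79 101 126 119  90  57  24   5   0   0   0]
 [  2  24  66 104 121 123 123 127 121  95  63  28   4   0   0   0]
 [ 10  42  90 134 153 142 114 101  94  78  53  23   4   0   0   0]
 [ 19  58 104 140 153 134  90  62  54  49  39  20   5   0   0   0]
 [ 16  52  95 129 145 126  79  38  24  30  32  22   8   0   0   0]]
[260.38897793 241.21010223]
[259.34330184 239.80128464]
```

move_arm(
  targets=[
    [-0.001, 0, 0, 0, 0, 0],
    [-0.001, 0, 0, 0, 0, 0],
    [-0.001, 0, 0, 0, 0, 0],
  ],
)

```text
time_s: 16.45
tcp_pos: [0.4898, -0.0603, 0.1739]
eef_rot: [[1.0, 0.008, 0.002], [0.008, -1.0, -0.0], [0.002, 0.0, -1.0]]
force: [11.5, 0.1, -4.8]
grip_width: 0.0204
```

```bash
python3 f.py;python3 f.py
```

```text
16.75 tcp [ 0.4898 -0.0603  0.1739] F [11.07  0.03 -4.92] sd [0.32 0.49 0.25] M [ 0.01  -2.063 -0.022]
17.05 tcp [ 0.4897 -0.0603  0.1739] F [11.36 -0.43 -4.66] sd [0.54 0.64 0.57] M [-0.012 -2.081 -0.003]
```

The slope roughly doubled and Fx is about 11 N, so the handle is on its stop and has been held. Releasing it slowly now.

move_arm(
  targets=[
    [0.006, 0, 0, 0, 0, 0],
    [0.014, 0, 0, 0, 0, 0],
    [0.024, 0, 0, 0, 0, 0],
    [0.036, 0, 0, 0, 0, 0],
    [0.05, 0, 0, 0, 0, 0],
    [0.07, 0, 0, 0, 0, 0],
    [0.09, 0, 0, 0, 0, 0],
    [0.1, 0, 0, 0, 0, 0],
    [0.1, 0, 0, 0, 0, 0],
  ],
)

```text
time_s: 18.18
tcp_pos: [0.5142, -0.0603, 0.1737]
eef_rot: [[1.0, 0.008, -0.0], [0.008, -1.0, 0.0], [-0.0, -0.0, -1.0]]
force: [0.6, 0.1, -1.2]
grip_width: 0.0207
```

```bash
python3 f.py; python3 look.py 7
```

```text
18.475 tcp [ 0.5141 -0.0603  0.1738] F [ 0.39  0.17 -1.05] sd [0.53 0.59 0.41] M [-0.027  0.035 -0.016]
18.575 [ 0.51410413 -0.06031962  0.17382611] [-0.35207774  0.15901964 -0.02214158] [-0.01490445  0.09127839 -0.01826576]
```

View pics/scene7.png

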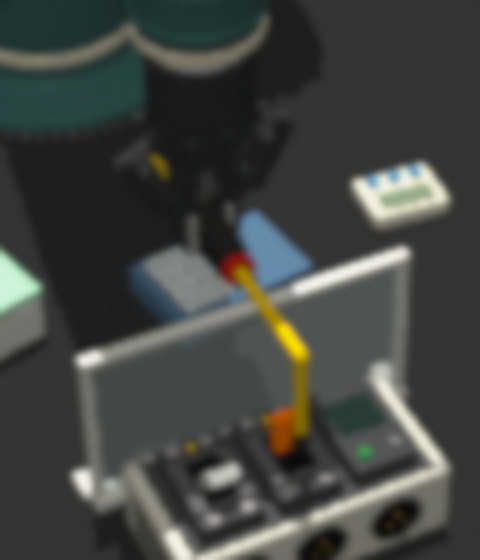

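move_arm(
  targets=[
    [0, 0, 0.06, 0, 0, 0],
    [0, 0, 0.14, 0, 0, 0],
    [0, 0, 0.2, 0, 0, 0],
    [-0.04, 0, 0.2, 0, 0, 0],
    [-0.12, 0, 0.2, 0, 0, 0],
    [-0.2, 0, 0.2, 0, 0, 0],
    [-0.25, 0, 0.2, 0, 0, 0],
    [-0.256, 0, 0.2, 0, 0, 0],
    [-0.256, 0, 0.2, 0, 0, 0],
  ],
)

```text
time_s: 19.7
tcp_pos: [0.4503, -0.0603, 0.2238]
eef_rot: [[1.0, 0.007, 0.0], [0.007, -1.0, 0.0], [0.0, -0.0, -1.0]]
force: [0.6, -0.0, -2.1]
grip_width: 0.0203
```

```bash
python3 f.py; python3 look.py 8
```

```text
20.0 tcp [ 0.4504 -0.0603  0.2236] F [ 0.13 -0.2  -1.43] sd [0.3  0.69 0.47] M [-0.001  0.033  0.009]
20.1 [ 0.45028412 -0.06030617  0.22370456] [-0.30977894 -0.01594004 -1.12143575] [-0.04802756  0.01500296 -0.00710232]
```

View pics/scene8.png

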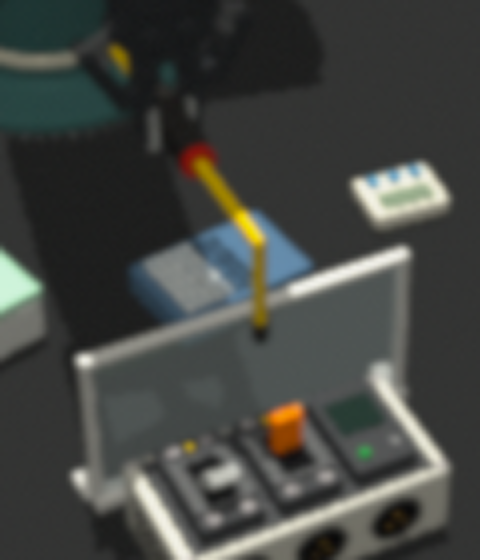

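View pics/top8.png

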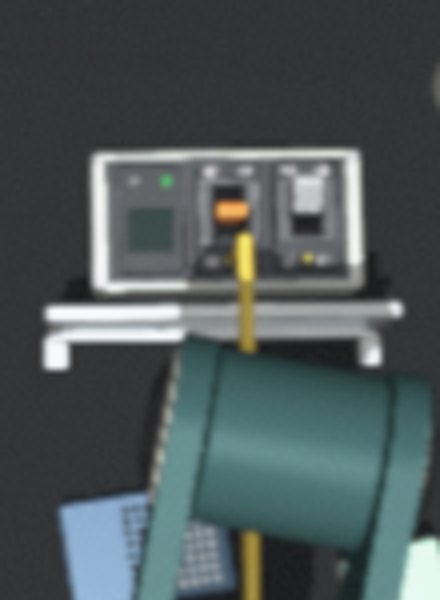

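```bash
python3 - <<'E'
from h import *
T=dict(np.load("top8.npz"));S=dict(np.load("scene8.npz"))
print(proj(S,(.600,-.059,.157)),proj(T,(.6,-.059,.242)),onz(T,320.5,199.4,.242), tri(T,(320.5,199.4),S,(255,200)))
E
```

```text
[254.45849698 222.57050727] [320.94628554 199.14163181] [ 0.59928714 -0.0577608   0.242     ] (array([ 0.59998284, -0.05711728,  0.23963211]), np.float64(0.0018119864382482348))
```

move_arm(
  targets=[
    [0, 0, -0.05, 0, 0, 0],
    [0, 0, -0.1, 0, 0, 0],
    [0, 0, -0.15, 0, 0, 0],
    [0, 0, -0.19, 0, 0, 0],
    [0, 0, -0.2, 0, 0, 0],
    [0, 0, -0.2, 0, 0, 0],
  ],
)

```text
time_s: 20.85
tcp_pos: [0.4502, -0.0603, 0.1739]
eef_rot: [[1.0, 0.007, 0.0], [0.007, -1.0, -0.0], [0.0, 0.0, -1.0]]
force: [-0.6, 0.2, -1.6]
grip_width: 0.0202
```

```bash
python3 f.py
```

```text
21.15 tcp [ 0.4503 -0.0603  0.1741] F [ 0.45 -0.39 -1.67] sd [0.4  0.37 0.47] M [-0.018  0.065 -0.013]
```

move_arm(
  targets=[
    [0.03, 0, 0, 0, 0, 0],
    [0.06, 0, 0, 0, 0, 0],
    [0.08, 0, 0, 0, 0, 0],
    [0.09, 0, 0, 0, 0, 0],
    [0.1, 0, 0, 0, 0, 0],
    [0.108, 0, 0, 0, 0, 0],
    [0.116, 0, 0, 0, 0, 0],
    [0.124, 0, 0, 0, 0, 0],
    [0.124, 0, 0, 0, 0, 0],
  ],
)

```text
time_s: 22.28
tcp_pos: [0.4812, -0.0603, 0.1738]
eef_rot: [[1.0, 0.007, -0.0], [0.007, -1.0, -0.0], [-0.0, 0.0, -1.0]]
force: [-2.1, -0.4, -1.3]
grip_width: 0.0201
```

```bash
python3 f.py
```

```text
22.575 tcp [ 0.4811 -0.0603  0.1738] F [-0.87  0.29 -0.66] sd [0.34 0.76 0.37] M [0.014 0.162 0.011]
```

move_arm(
  targets=[
    [0.006, 0, 0, 0, 0, 0],
    [0.012, 0, 0, 0, 0, 0],
    [0.018, 0, 0, 0, 0, 0],
    [0.024, 0, 0, 0, 0, 0],
    [0.024, 0, 0, 0, 0, 0],
  ],
)

```text
time_s: 23.2
tcp_pos: [0.4873, -0.0603, 0.1738]
eef_rot: [[1.0, 0.008, 0.0], [0.008, -1.0, 0.0], [0.0, -0.0, -1.0]]
force: [-3.3, -0.4, 0.7]
grip_width: 0.0204
```

```bash
python3 f.py; python3 look.py 9
```

```text
23.5 tcp [ 0.4872 -0.0603  0.1738] F [-2.27 -0.02  0.02] sd [0.36 0.53 0.54] M [0.033 0.254 0.034]
23.6 [ 0.48716642 -0.06032173  0.17380788] [-2.0580079   0.36907479 -0.3090913 ] [0.03251903 0.23936427 0.03514348]
```

View pics/scene9.png

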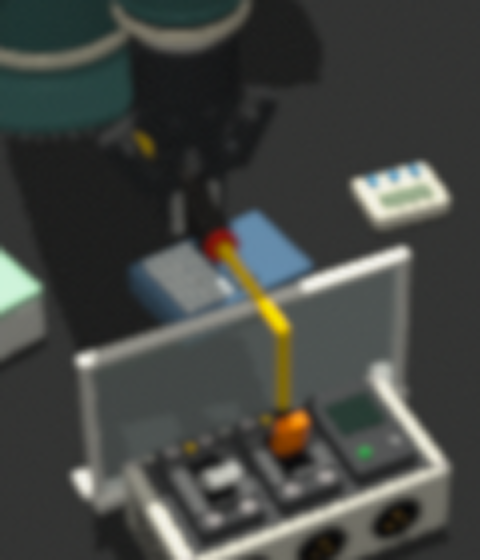

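Contact is made and Fx is about -2.3 N, so I'll keep pushing.

move_arm(
  targets=[
    [0.006, 0, 0, 0, 0, 0],
    [0.012, 0, 0, 0, 0, 0],
    [0.018, 0, 0, 0, 0, 0],
    [0.018, 0, 0, 0, 0, 0],
  ],
)

```text
time_s: 24.1
tcp_pos: [0.4918, -0.0603, 0.1737]
eef_rot: [[1.0, 0.008, -0.0], [0.008, -1.0, 0.0], [-0.0, -0.0, -1.0]]
force: [0.4, 1.9, -1.2]
grip_width: 0.0205
```

```bash
python3 f.py; python3 look.py 10
```

```text
24.4 tcp [ 0.4917 -0.0603  0.1738] F [-0.1   0.06 -1.17] sd [0.52 0.49 0.53] M [-0.02   0.035 -0.009]
24.5 [ 0.49166742 -0.06033698  0.17380128] [ 0.13193838  0.59997313 -0.69446416] [ 0.04974036  0.0331021  -0.02914394]
```

View pics/scene10.png

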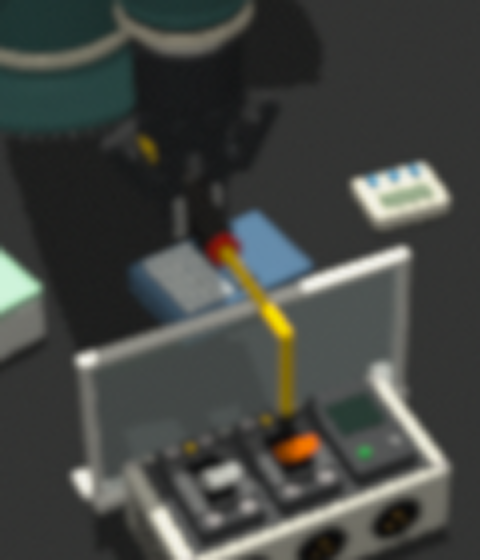

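move_arm(
  targets=[
    [-0.03, 0, 0.02, 0, 0, 0],
    [-0.06, 0, 0.08, 0, 0, 0],
    [-0.06, 0, 0.18, 0, 0, 0],
    [-0.06, 0, 0.28, 0, 0, 0],
    [-0.06, 0, 0.38, 0, 0, 0],
    [-0.06, 0, 0.42, 0, 0, 0],
    [-0.06, 0, 0.42, 0, 0, 0],
  ],
)

```text
time_s: 25.38
tcp_pos: [0.4766, -0.0604, 0.2794]
eef_rot: [[1.0, 0.007, 0.001], [0.007, -1.0, -0.0], [0.001, 0.0, -1.0]]
force: [0.2, -0.1, -0.9]
grip_width: 0.0208
```

move_arm(
  targets=[
    [0.01, 0.1, 0, 0, 0, -0.01],
    [0.015, 0.28, 0, 0, 0, -0.02],
    [0.02, 0.5, 0, 0, 0, -0.03],
    [0.02, 0.71, 0, 0, 0, -0.034],
  ],
)

```text
time_s: 25.88
tcp_pos: [0.4811, 0.1187, 0.2777]
eef_rot: [[0.999, -0.047, -0.001], [-0.047, -0.999, -0.0], [-0.001, 0.0, -1.0]]
force: [0.9, 0.4, -1.1]
grip_width: 0.0204
```

move_arm(
  targets=[
    [0.01, 0.2, 0, 0, 0, -0.01],
    [0.015, 0.4, 0, 0, 0, -0.02],
    [0.02, 0.58, 0, 0, 0, -0.03],
    [0.02, 0.68, 0, 0, 0, -0.034],
    [0.02, 0.71, 0, 0, 0, -0.034],
    [0.02, 0.716, 0, 0, 0, -0.034],
    [0.02, 0.716, 0, 0, 0, -0.034],
    [0.02, 0.716, 0, 0, 0, -0.034],
  ],
)

```text
time_s: 26.88
tcp_pos: [0.4868, 0.2954, 0.279]
eef_rot: [[0.995, -0.1, 0.0], [-0.1, -0.995, 0.0], [0.0, -0.0, -1.0]]
force: [-0.0, 1.4, -1.1]
grip_width: 0.0206
```

```bash
python3 f.py; sed 's/(190,140,310,280)/(280,60,420,240)/;s/(260,140,370,300)/(140,120,260,290)/' look.py > look2.py; python3 look2.py 11
```

```text
27.175 tcp [0.4867 0.296  0.2789] F [ 0.15  0.15 -1.6 ] sd [0.59 0.52 0.42] M [-0.002  0.039  0.011]
27.275 [0.48668074 0.29610759 0.27879655] [-0.58102194 -0.57834497 -1.99437454] [-0.00436189  0.03090899  0.02841397]
```

View pics/scene11.png

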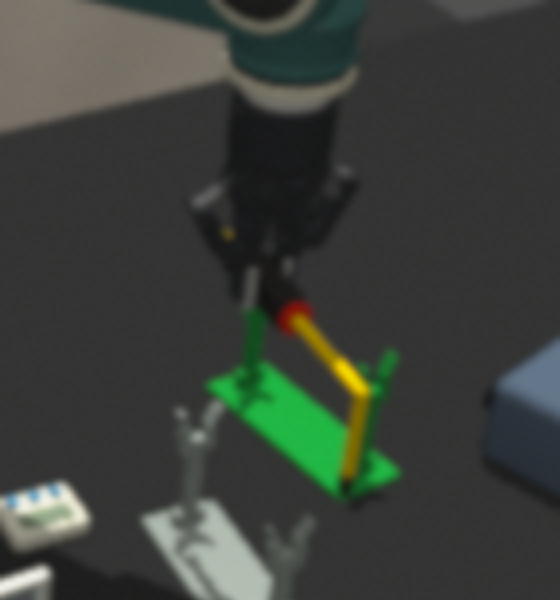

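View pics/top11.png

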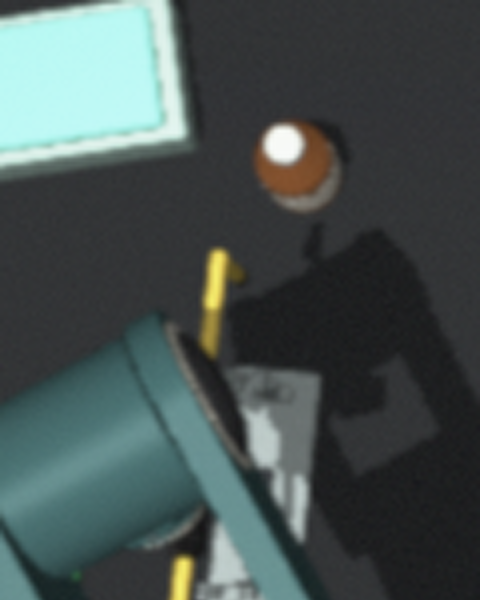

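move_arm(
  targets=[
    [0.003, 0, -0.12, 0, 0, 0],
    [0.003, 0, -0.27, 0, 0, 0],
    [0.003, 0, -0.42, 0, 0, 0],
    [0.003, 0, -0.54, 0, 0, 0],
    [0.003, 0, -0.6, 0, 0, 0],
    [0.003, 0, -0.65, 0, 0, 0],
    [0.003, 0, -0.69, 0, 0, 0],
    [0.003, 0, -0.69, 0, 0, 0],
  ],
)

```text
time_s: 28.28
tcp_pos: [0.4874, 0.2962, 0.1061]
eef_rot: [[0.995, -0.099, -0.0], [-0.099, -0.995, -0.0], [-0.0, 0.0, -1.0]]
force: [-0.1, 0.2, -0.4]
grip_width: 0.0202
```

move_arm(
  targets=[
    [0, 0, -0.02, 0, 0, 0],
    [0, 0, -0.04, 0, 0, 0],
    [0, 0, -0.06, 0, 0, 0],
    [0, 0, -0.07, 0, 0, 0],
    [0, 0, -0.075, 0, 0, 0],
    [0, 0, -0.075, 0, 0, 0],
  ],
)

```text
time_s: 29.02
tcp_pos: [0.4875, 0.2962, 0.0876]
eef_rot: [[0.995, -0.099, 0.0], [-0.099, -0.995, 0.0], [0.0, -0.0, -1.0]]
force: [-0.6, 0.8, -2.1]
grip_width: 0.0204
```

```bash
python3 f.py;python3 look2.py 12
```

```text
29.325 tcp [0.4875 0.2962 0.0877] F [ 0.34 -0.08 -1.37] sd [0.31 0.47 0.5 ] M [0.006 0.051 0.006]
29.425 [0.48743722 0.2962026  0.08762564] [-0.05266935 -0.31668279 -0.82891666] [ 0.03372399  0.04999318 -0.00453443]
```

View pics/scene12.png

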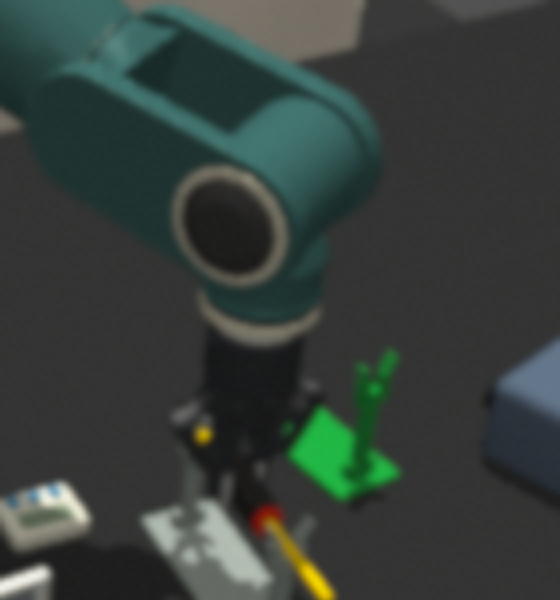

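move_arm(
  targets=[
    [0, 0, -0.003, 0, 0, 0],
    [0, 0, -0.005, 0, 0, 0],
    [0, 0, -0.005, 0, 0, 0],
  ],
)

```text
time_s: 29.8
tcp_pos: [0.4875, 0.2962, 0.0867]
eef_rot: [[0.995, -0.099, 0.0], [-0.099, -0.995, 0.0], [0.0, -0.0, -1.0]]
force: [-2.6, -0.8, 4.7]
grip_width: 0.0208
```

```bash
python3 f.py
```

```text
30.1 tcp [0.4875 0.2962 0.0866] F [-2.2  -1.57  5.34] sd [0.38 0.51 0.41] M [-0.208  0.407  0.   ]
```

The rod is resting in the notches (Fz rose by about 6.5 N), so I'll open the gripper.

move_arm(
  targets=[
    [0, 0, 0.002, 0, 0, 0],
    [0, 0, 0.002, 0, 0, 0],
    [0, 0, 0.002, 0, 0, 0],
    [0, 0, 0.002, 0, 0, 0],
    [0, 0, 0.002, 0, 0, 0],
    [0, 0, 0.002, 0, 0, 0],
    [0, 0, 0.002, 0, 0, 0],
    [0, 0, 0.002, 0, 0, 0],
  ],
  claw=-1,
)

```text
time_s: 31.1
tcp_pos: [0.4874, 0.2962, 0.0868]
eef_rot: [[0.995, -0.099, -0.0], [-0.099, -0.995, 0.0], [-0.0, -0.0, -1.0]]
force: [0.1, -0.0, -0.0]
grip_width: 0.0851
```

move_arm(
  targets=[
    [0, 0, 0.05, 0, 0, 0],
    [0, 0, 0.15, 0, 0, 0],
    [0, 0, 0.3, 0, 0, 0],
    [0, 0, 0.5, 0, 0, 0],
    [0, 0, 0.7, 0, 0, 0],
    [0, 0, 0.8, 0, 0, 0],
  ],
)

```text
time_s: 31.85
tcp_pos: [0.4876, 0.2963, 0.291]
eef_rot: [[0.995, -0.099, 0.004], [-0.099, -0.995, 0.002], [0.003, -0.002, -1.0]]
force: [0.4, 0.4, -0.6]
grip_width: 0.0854
```

move_arm(
  targets=[
    [-0.05, -0.2, 0, 0, 0, 0],
    [-0.1, -0.45, 0, 0, 0, 0],
    [-0.2, -0.7, 0, 0, 0, 0],
    [-0.25, -0.95, 0, 0, 0, 0],
    [-0.25, -1, 0, 0, 0, 0],
    [-0.25, -1, 0, 0, 0, 0],
  ],
)

```text
time_s: 32.6
tcp_pos: [0.4247, 0.0451, 0.2879]
eef_rot: [[0.995, -0.102, 0.002], [-0.102, -0.995, 0.0], [0.002, -0.0, -1.0]]
force: [-0.6, 0.1, -0.5]
grip_width: 0.0855
```

move_arm(
  targets=[
    [-0.05, -0.2, 0, 0, 0, 0],
    [-0.05, -0.45, 0, 0, 0, 0],
    [-0.05, -0.7, 0, 0, 0, 0],
    [-0.05, -0.95, 0, 0, 0, 0],
    [-0.05, -1, 0, 0, 0, 0],
    [-0.05, -1, 0, 0, 0, 0],
  ],
)

```text
time_s: 33.35
tcp_pos: [0.4128, -0.2035, 0.2869]
eef_rot: [[0.995, -0.1, -0.0], [-0.1, -0.995, 0.001], [-0.0, -0.001, -1.0]]
force: [0.5, 0.4, -0.6]
grip_width: 0.0854
```

```bash
python3 f.py; python3 - <<'E'
from cell import bot,cams
import cv2,numpy as np
for n in("scene","top"):
    c=cams.camera(n);np.savez(n+"13.npz",**c);cv2.imwrite(f"pics/{n}13.png",c["img"])
t=cv2.imread("pics/top13.png")[160:290,170:370];s=cv2.imread("pics/scene13.png")[140:300,190:390]
cv2.imwrite("pics/t13c.png",cv2.resize(t,None,fx=4,fy=4,interpolation=2))
cv2.imwrite("pics/s13c.png",cv2.resize(s,None,fx=3.7,fy=3.7,interpolation=2))
E
sed 's/top0/top13/;s/scene0/scene13/' m.py > m13.py; python3 m13.py | head -2
```

```text
33.65 tcp [ 0.4127 -0.2027  0.2871] F [-0.06  0.35  0.03] sd [0.17 0.69 0.62] M [-0.023 -0.036  0.011]
rod dir [ 0.9951082  -0.09879144] yaw -0.098952845 front [0.6385793  0.28119312] rear [0.3847471  0.30639284] len 0.255079994784839 -0.006340043782269462 0.0065227194788268165 181
grip est from rear [0.49221879 0.29572336] from front [0.48433752 0.29650579]
```

View pics/t13c.png

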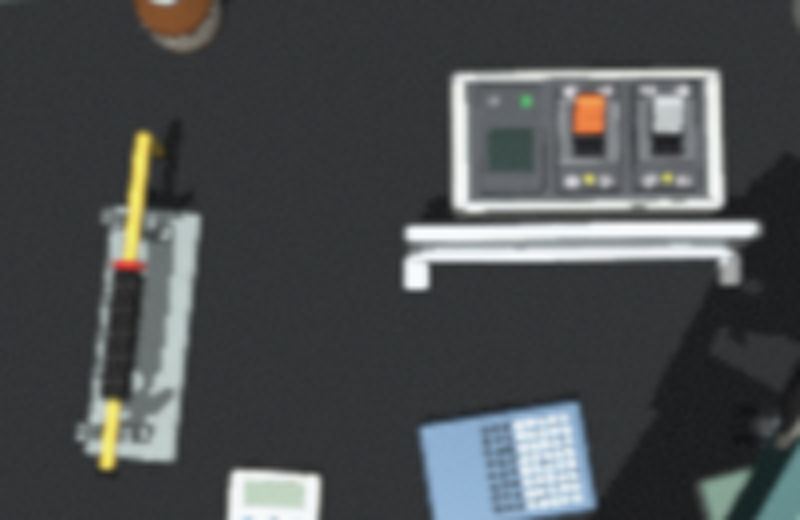

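View pics/s13c.png

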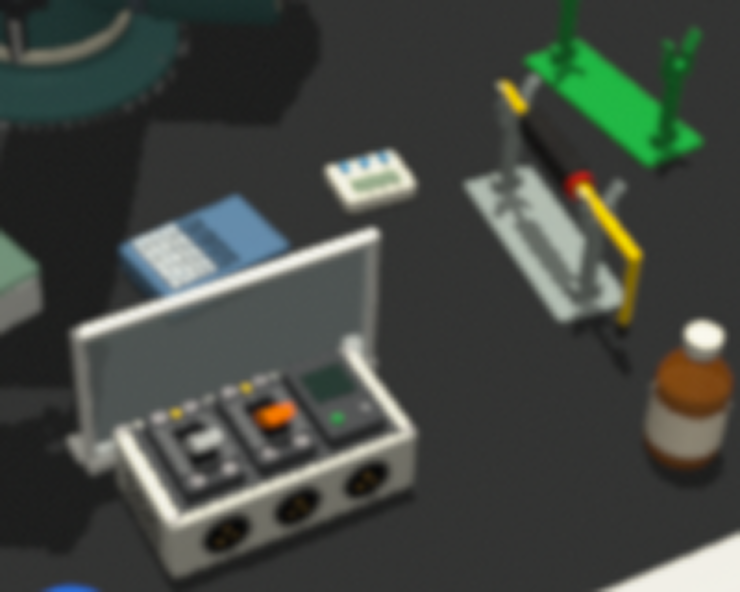

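Both handles now lean to ON in the same position, (590,115) and (668,113) in the top crop. The rod is back in its rest within 1 mm of its starting place, hook down, and the hand is clear of everything. Handing in.

```bash
python3 -c "
from cell import bot
bot.hand_in()"
```

```text
the job is handed in; nothing more can be done
```

The orange breaker is reset and switched to ON, and the rod is back on its rest. I handed the job in at about 34 s of the 72 s allowed; no verdict is reported.

- **Reset:** I reached over the guard with the rod and pulled the orange handle onto its stop. I judged the stop by feel: the stiffness roughly doubled and the pull settled at about 11 N. It was held there for more than a second, and the handle then stood upright again in the picture.
- **Switching to ON:** I lifted the ball over to the guard side and pushed. The resistance peaked at about 2.3 N averaged (3.3 N in one noisy reading). The handle then snapped over and the force fell to zero.
- **Last checks:** In the top view both handles lean to ON by the same amount. The rod's position and angle match its start to within about 1 mm and 0.001 rad. The hook hangs down, the gripper is open and clear, and the supply, guard, timer and bottle look unmoved. I did not measure the bystanders' positions again.
- **Forces:** My highest estimate on the handle was about 11.9 N (pull plus a sideways part), not far below the 13 N limit. Sensor noise was about 0.5 N.
- **Disagreements:** Heights triangulated from both cameras came out up to about 7 mm low, so I relied on the given heights. My measured rod length was also 8 mm short.

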